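# Pack the polisher's accessories into their caddy

### The job

Pack the polisher's four accessories into the wooden caddy, each lying flat on the floor of its own compartment, the same way up as now: the round backing plate in the large square pocket, the flange nut in the smaller pocket beside it, the side handle lengthwise in the wide long slot and the two-pin spanner lengthwise in the narrow long slot. The backing plate lies on a loose sample board: lift it off without shifting the board. Leave the square sanding pad, the ring wrench and the chisel, which are not part of the kit, where they are.

Things in the scene. Friction and masses are not known exactly. Their poses are not given: they have to be found in the camera images.
- caddy: Fixed dark-walled wooden caddy, 198 (x) by 264 (y), any yaw. Origin: centre of underside, on the bench. Floor 4 thick; walls 6 thick, tops 14 above the bench. Compartments, inside x by y and centre in its frame: narrow slot 186 x 50 at (0,-101) for spanner; large pocket 110 x 110 at (-38,-15) for plate; small pocket 70 x 110 at (58,-15) for nut; wide slot 186 x 80 at (0,86) for handle. (mm)
- plate: Backing plate: black round disc, diameter 84, 8 thick, with an upright steel hub in the middle, diameter 26, top 30 above the underside. Origin: centre of its underside, z up. Lies flat on top of the sample board, overhanging its edge. Mass about 0.16 kg. (mm)
- board: Loose wooden sample board with a dark resin stripe, 120 x 100 x 14 thick, lying flat under the backing plate, which overhangs its +x edge by 6 to 22. Origin: centre of its underside. About 0.25 kg. Must stay where it is. (mm)
- nut: Flange nut: steel, round flange diameter 44, 12 high, with a round collar diameter 30 on top, reaching 28 above the underside, and a hole of 16 through it. Origin: centre of its underside, z up. About 0.12 kg. (mm)
- handle: Side handle: black plastic grip lying along its x, 30 wide and 30 high from x = -65 to 32, a guard 36 wide and 34 high at x = 32 to 40, then a short round steel stud, diameter 10, to x = 65. Overall length 130. Origin: on the underside at mid-length. Balance point within 10 of x = 0. About 0.16 kg. (mm)
- spanner: Two-pin spanner lying along its x, overall 150: black rubber-dipped grip 20 wide, 24 high from x = -75 to 15; then a flat steel neck 8 high and a fork 30 wide (x = 45 to 75) with two prongs that carry two small upright pins, to 17 above the underside. Origin: on the underside at mid-length. Balance point near x = -12. About 0.17 kg. (mm)
- pad: Look-alike, to be left alone: square black sanding pad 80 x 80 x 8 with the same steel hub (diameter 26, top at 30). Origin: centre of its underside. (mm)
- wrench: Look-alike, to be left alone: ring wrench with the same black grip as the spanner (20 wide, 24 high, x = -75 to 15) and a closed flat steel ring, diameter 32, at the other end, no fork or pins; 150 long. Origin: on the underside at mid-length. (mm)
- chisel: Look-alike, to be left alone: chisel with a black handle like the side handle's (30 wide, 30 high, x = -80 to 10) but no guard, and a flat steel blade 18 wide to x = 80; 160 long. Origin: on the underside at mid-length. (mm)
Mind the look-alikes: they are no part of the job. What is shaped like the spanner but red is not meant.

How it is judged:
By the outcome, as a careful person would: the job done as asked, in the order asked, and still so for the second after the job is handed in, with the robot touching nothing.
It also fails if it takes over 112 s, if anything falls off the work surface, if the arm or the gripper's body presses on something with over 40 N, if the wrist force passes 120 N, or if a joint passes its speed limit or range.

### The arm

A 6-joint arm with a two-finger parallel gripper is mounted at the origin on the work surface. World frame = base frame: x ahead of the robot, y to its left, z up, the work surface at z = 0. Lengths are in m, angles in rad, forces in N, time in s.
With the tool pointing down it reaches from about 0.425 to 0.95 m from the base axis. Payload 14.7 kg.
Tool frame: the origin (TCP) lies on the mounting face of the last link; the fingertips stand 173 mm ahead of it and the grasp point (between the pads) lies 155 mm ahead of it (tip_extent is the z of the fingertips in the tool frame, in m); z points along the fingers, y is the line along which they close (so a half turn about z gives the same grasp; the last joint's range is limited). The gripper opens to 85 mm and grips with 20 to 120 N. Pads are 22 mm wide; open, the fingers measure 114 mm over their backs; the gripper's body (76 mm by 85 mm) begins 54 mm behind the grasp point. The pads swing forward as they close: fully open they stand 13 mm farther back than shut.
Start: joints at [1.141, 0.48, 1.596, -0, 1.065, -0.047], TCP at [0.243, 0.603, 0.405] pointing down, gripper open.
Joint ranges: [-2.75, 2.75], [-0.82, 2.05], [0.23, 2.67], [-1.56, 4.7], [0.09, 2.69], [-2.92, 2.92]. Speed limits (rad/s): [1.89, 1.89, 2.39, 3.01, 3.01, 3.01].

### API

Orientations are given as a unit quaternion [x, y, z, w].
In Python, from cell import * gives the robot as it stands.
- The arm moves only by the tool jog_arm, never from a script. Its argument "commands" is a list of rows, each a list of 3 entries, a list of its own where there are three numbers: the gripper's target within -1 to 1 (fully open at 1, half-way at 0, shut at -1), then the shift along the tool's x, y, z in cm, then the turn about the tool's z in degrees. In form: [[fingers, [x, y, z], spin], ...]. A call has 1 to 8 rows; each row shifts and turns the commanded pose from where the row before left it, along the tool's axes as they then stand; what a row does not reach is not made up. A row lasts 1/12 s, in which the tool goes at most 41.7 mm and 7.16 degrees, less where a joint would pass 70% of its speed; a pose out of reach is approached as far as the arm can. A call is refused whole if a number of a shift passes 4.17 or a number of a turn 7.16, either way. A call with a gripper value outside its range is refused whole. The fingers move at their own pace and stop on an object; the grip force is fixed at half the most. Time passes only in rows, so rows that do not move let the fingers close. It gives the time, the measured TCP pose, the force, the opening and the grip force at its end, in the units of the state.
- read_state(): the state, without advancing time (a new reading comes with each control period).
- get_image(name): name is "side" or "top" or "wrist"; returns a dict with "frame" (420x560x3 uint8, blue, green, red), "range_z" (420x560 float32, m along the optical axis (not along the pixel's ray), 0 where there is no reading), "mtx" (3x3 intrinsics, pixels), "D" ([k1, k2, p1, p2, k3] as OpenCV has them; the pictures are not rectified), "R" (3x3) and "t" (3): a world point X has camera coordinates R X + t. Camera axes: x right, y down, z forward; pixel columns grow to the right and rows downward; lengths in m; the calibration is good to about 2 mm. A picture is of the moment at which its call begins.
- finish_job(): hands the job in; it is judged then, once.
The state is a dict: "clock": time; "joint_pos": joint angles; "dq": joint speeds; "tau": joint torques, N m; "position": TCP position; "ee_rot": TCP orientation; "contact_force": force on the tool from outside, world axes, zero at the start; "torque": the same for the moment, N m; "width": finger opening in m; "grasp_force": force on a finger pad.
Only numpy, scipy, OpenCV 4.12 (cv2) and the standard library are available. Lean on these libraries where they do the work, as an engineer would, in place of code of your own. Each camera call takes 0.05 s, during which the arm holds its last target. There are 200 camera calls.

## Working session

There is one attempt and no reset: what is moved stays moved. The work goes in short steps, Python scripts to look and compute and a tool call to move; the robot and the scene stay as the last step left them, time stands still between calls to the robot, and variables do not carry over. Pictures are saved under pics/ and viewed, at most 14 in all, crops included, and the job is handed in when it is done.

Besides the shell and the picture viewer there is one more tool, called after "Request:" as name([rows], argument=value, ...), one row to a line, values as JSON. jog_arm: Moves the arm, as the interface text tells. Its arguments: {"type":"object","properties":{"commands":{"type":"array"}},"required":["commands"]}

```bash
mkdir -p pics
cat > h.py <<'E'
from cell import *
import numpy as np, cv2
def save(name,fn):
    d=get_image(name); cv2.imwrite('pics/'+fn+'.png',d['frame']); np.savez('pics/'+fn+'.npz',**d); return d
def ld(fn): return np.load('pics/'+fn+'.npz')
def px(d,u,v,z=None):
    """pixel -> world; by depth or on plane height z"""
    n=cv2.undistortPoints(np.array([[[u,v]]],float),d['mtx'],d['D'])[0,0]
    r=np.array([n[0],n[1],1]); R,t=d['R'],d['t']
    C=-R.T@t; w=R.T@r
    s=d['range_z'][int(round(v)),int(round(u))] if z is None else (z-C[2])/w[2]
    return C+s*w
E
python3 - <<'E'
from h import *
d=save('top','top0'); print(-d['R'].T@d['t'],d['R'],d['mtx'],d['D']); s=read_state(); print(s)
E
```

```text
[ 0.38206137 -0.2307218   1.10672978] [[ 1.63278025e-03 -9.99947585e-01 -1.01074901e-02]
 [-9.92142786e-01 -3.55419518e-04 -1.25110216e-01]
 [ 1.25100066e-01  1.02323508e-02 -9.92091363e-01]] [[411.26686178   0.         281.71915449]
 [  0.         411.26686178 210.93366029]
 [  0.           0.           1.        ]] [-0.03670465  0.          0.          0.          0.        ]
{'clock': 0.05, 'joint_pos': array([ 1.14141025e+00,  4.80817929e-01,  1.59688157e+00,  7.69742951e-07,
        1.06509137e+00, -4.66228240e-02]), 'dq': array([ 0.00051198, -0.00096345,  0.00017162,  0.0010242 ,  0.00058204,
        0.00092003]), 'tau': array([ 2.29911806e-03, -9.53121042e+01, -4.31504989e+01,  3.25231786e-04,
        4.84187316e-03,  3.85879889e-05]), 'position': array([0.24267341, 0.60277774, 0.40407842]), 'ee_rot': array([ 1.90215624e-01,  9.81742154e-01, -5.82140369e-04, -1.41575161e-04]), 'contact_force': array([ 0.81583502, -0.1403204 ,  0.37845113]), 'torque': array([ 0.01314749, -0.0074636 ,  0.05747799]), 'grasp_force': 0.0, 'width': 0.08531476445551268}
```

View pics/top0.png

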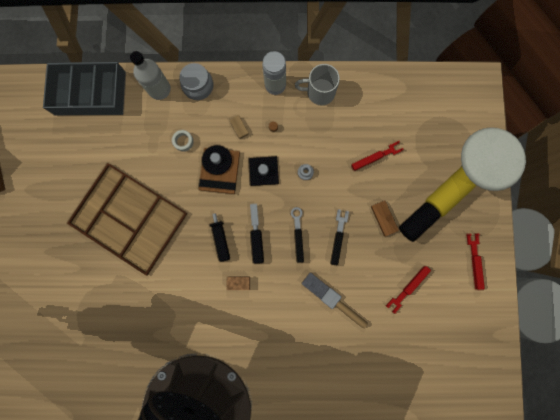

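The top view shows the caddy near (128,218), the plate on its board at (217,160), the pad at (264,170), the nut at (305,172), the handle at (220,238), the chisel at (257,233), the wrench at (298,235) and the spanner at (340,237). I'll enlarge it to measure.

Run:
```python
from h import *
d=ld('top0'); f=d['frame'][110:290,60:360]
f=cv2.resize(f,None,fx=2.66,fy=2.66,interpolation=cv2.INTER_CUBIC)
f=cv2.convertScaleAbs(f,alpha=1.6,beta=15)
for k in range(60,360,20):
  cv2.putText(f,str(k),(int((k-60)*2.66),10),0,.35,(255,255,255),1); cv2.line(f,(int((k-60)*2.66),12),(int((k-60)*2.66),18),(255,255,255),1)
for k in range(110,290,20):
  cv2.putText(f,str(k),(0,int((k-110)*2.66)+4),0,.35,(255,255,255),1)
cv2.imwrite('pics/top0c.png',f)
```

```text
(no output)
```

View pics/top0c.png

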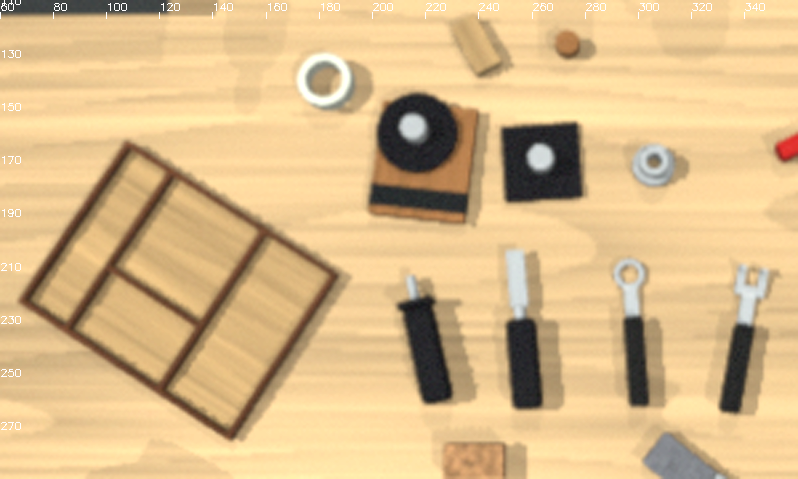

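Run:
```python
from h import *
np.set_printoptions(precision=4,suppress=True)
d=ld('top0')
def c(x,y,z): return px(d,60+(x-1.33)/2.66,110+(y-1.33)/2.66,z)
P={'c1':(128,141,.014),'c2':(345,272,.014),'c3':(233,440,.014),'c4':(20,302,.014),'hub':(412,127,.044),'disc':(418,133,.022),'nut':(654,161,.028),
'hend':(436,402,.028),'guard':(416,304,.034),'stud':(411,277,.018),'spend':(731,411,.02),'spfront':(743,325,.024),'fork1':(741,265,.012),'fork2':(766,268,.012),'pad':(540,157,.03),
'b2':(478,109,.014),'b3':(465,222,.014),'b4':(369,212,.014)}
W={k:c(*v) for k,v in P.items()}
for k,v in P.items(): print(k,W[k][:2],'depth-based',c(v[0],v[1],None))
# caddy fit
m=np.array([W[k][:2] for k in ('c1','c2','c3','c4')])
print(np.linalg.norm(m-np.roll(m,-1,0),axis=1))
# model order: c1 ,c2,c3,c4 = (-x,-y),(-x,+y),(+x,+y),(+x,-y)
mod=np.array([[-99,-132],[-99,132],[99,132],[99,-132]])/1000.
H=(mod).T@(m-m.mean(0)); U,S,V=np.linalg.svd(H); R=V.T@U.T; print('det',np.linalg.det(R))
yaw=np.arctan2(R[1,0],R[0,0]);print('caddy',m.mean(0),yaw,np.degrees(yaw), (mod@R.T+m.mean(0)-m)*1000)
for n,p in dict(spanner=(0,-101),plate=(-38,-15),nut=(58,-15),handle=(0,86)).items(): 
  q=R@(np.array(p)/1000)+m.mean(0); print(n,q,np.linalg.norm(q))
h=W['guard']-W['hend'];print('handle yaw',np.degrees(np.arctan2(h[1],h[0])),np.hypot(*h[:2]))
f=(W['fork1']+W['fork2'])/2; s=f-W['spend'];print('sp yaw',np.degrees(np.arctan2(s[1],s[0])),np.hypot(*s[:2]),(f+W['spend'])/2)
```

```text
c1 [0.6539 0.2597] depth-based [ 0.6577  0.2664 -0.001 ]
c2 [0.5175 0.0293] depth-based [0.5191 0.0324 0.0012]
c3 [0.349  0.1368] depth-based [0.3487 0.1397 0.0053]
c4 [0.4866 0.3624] depth-based [0.4869 0.3643 0.0106]
hub [ 0.6598 -0.0406] depth-based [ 0.6603 -0.0403  0.0421]
disc [ 0.6593 -0.043 ] depth-based [ 0.6537 -0.0467  0.0436]
nut [ 0.6285 -0.2827] depth-based [ 0.6352 -0.2841 -0.0015]
hend [ 0.3872 -0.0675] depth-based [ 0.3874 -0.0628 -0.0033]
guard [ 0.4833 -0.0469] depth-based [ 0.4834 -0.0466  0.0323]
stud [ 0.512  -0.0385] depth-based [ 0.512  -0.0385  0.0179]
spend [ 0.3789 -0.3576] depth-based [ 0.379  -0.3574  0.0216]
spfront [ 0.4635 -0.3701] depth-based [ 0.4637 -0.3704  0.0216]
fork1 [ 0.5251 -0.3706] depth-based [ 0.5254 -0.371   0.0093]
fork2 [ 0.522  -0.3958] depth-based [ 0.5232 -0.3971  0.003 ]
pad [ 0.6322 -0.168 ] depth-based [ 0.6323 -0.168   0.0295]
b2 [ 0.6865 -0.1029] depth-based [ 0.6927 -0.1002 -0.0085]
b3 [ 0.5687 -0.0915] depth-based [ 0.5703 -0.0902  0.0042]
b4 [0.5791 0.0066] depth-based [0.5797 0.0074 0.0105]
[0.2677 0.1999 0.2643 0.1964]
det 0.9999999999999996
caddy [0.5018 0.197 ] 2.594037492879487 148.62740024069194 [[ 1.0647 -1.4698]
 [ 0.0291  3.4917]
 [-0.4558 -0.8841]
 [-0.638  -1.1379]]
spanner [0.5543 0.2833] 0.6225253874669587
plate [0.542  0.1901] 0.5743710670799748
nut [0.46 0.24] 0.5189075404611496
handle [0.457  0.1236] 0.47341043160454965
handle yaw 12.157153287663299 0.09821387182104278
sp yaw -10.045631010409382 0.14683256410491957 [ 0.4512 -0.3704  0.016 ]
```

Request:
jog_arm([
  [1,[-2.6,-1.85,0.3],0],
  [1,[-2.6,-1.85,0.3],0],
  [1,[-2.6,-1.85,0.3],0],
  [1,[-2.6,-1.85,0.3],0],
  [1,[-2.6,-1.85,0.3],0],
  [1,[-2.6,-1.85,0.3],0],
  [1,[-2.6,-1.85,0.3],0],
  [1,[-2.6,-1.85,0.3],0],
])

```text
clock: 0.72
position: [0.3809, 0.3865, 0.3803]
ee_rot: [0.19, 0.982, -0.0, -0.0]
contact_force: [0.6, 1.2, 0.5]
width: 0.0852
grasp_force: 0.0
```

Request:
jog_arm([
  [1,[-2.6,-1.85,0.3],0],
  [1,[-2.6,-1.85,0.3],0],
  [1,[-2.6,-1.85,0.3],0],
  [1,[-2.6,-1.85,0.3],0],
  [1,[-2.6,-1.85,0.3],0],
  [1,[-2.6,-1.85,0.3],0],
  [1,[-2.6,-1.85,0.3],0],
  [1,[-2.6,-1.85,0.3],0],
])

```text
clock: 1.38
position: [0.5186, 0.1715, 0.3563]
ee_rot: [0.19, 0.982, -0.0, -0.0]
contact_force: [1.8, 1.1, 0.4]
width: 0.0856
grasp_force: 0.0
```

Request:
jog_arm([
  [1,[-2.6,-1.85,0.3],0],
  [1,[-2.6,-1.85,0.3],0],
  [1,[-2.6,-1.85,0.3],0],
  [1,[-2.6,-1.85,0.3],0],
  [1,[-2.6,-1.85,0.3],0],
  [1,[-2.6,-1.85,0.3],0],
  [0.2,[-2.6,-1.85,0.3],0],
  [0.2,[-2.6,-1.85,0.3],0],
])

```text
clock: 2.05
position: [0.6562, -0.0435, 0.3321]
ee_rot: [0.19, 0.982, -0.0, -0.0]
contact_force: [0.5, 0.8, 0.1]
width: 0.0635
grasp_force: 0.0
```

```bash
cat >> h.py <<'E'
from scipy.spatial.transform import Rotation as Ro
np.set_printoptions(precision=4,suppress=True)
def go(x,y,z,ax=None):
    """tool-frame shift (cm) & spin (deg) to bring TCP to x,y,z, closing axis at angle ax (world deg, mod 180)"""
    s=read_state(); R=Ro.from_quat(s['ee_rot']); p=np.array(s['position'])
    a=R.as_matrix()[:,1]; ya=np.degrees(np.arctan2(a[1],a[0]))
    print('t %.2f pos'%s['clock'],p,'yaxis %.1f'%ya,'q6 %.2f'%s['joint_pos'][5],'w %.4f'%s['width'],'F',s['contact_force'],'g %.0f'%s['grasp_force'])
    print('shift cm',R.inv().apply(np.array([x,y,z])-p)*100, 'rows',np.linalg.norm(np.array([x,y,z])-p)/.035, 'spin', None if ax is None else -((ax-ya+90)%180-90))
E
python3 - <<'E'
from h import *
go(.66,-.042,.25)
d=save('wrist','w1'); print(-d['R'].T@d['t']); f=cv2.convertScaleAbs(d['frame'],alpha=1.5,beta=10); cv2.imwrite('pics/w1.png',f)
E
```

```text
t 2.05 pos [ 0.6562 -0.0435  0.3321] yaxis 68.1 q6 -1.30 w 0.0635 F [0.4595 0.8099 0.1253] g 0
shift cm [-0.3011  0.2828  8.207 ] rows 2.3478248938721933 spin None
[ 0.5912 -0.0171  0.3013]
```

View pics/w1.png

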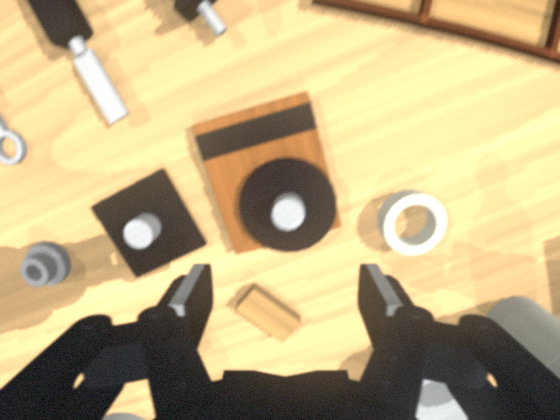

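Wrist view: the hub top is at (288,211) and the disc centre at (288,204), with the nut collar at about (39,271) and the pad hub at (141,231).

Run:
```python
from h import *
d=ld('w1')
print('hub',px(d,288.5,211,.044),px(d,288.5,211)); print('disc',px(d,288,204,.022)); print('nut',px(d,39,271,.028),px(d,36,271)); 
go(.66,-.042,.25)
```

```text
hub [ 0.6588 -0.0413  0.044 ] [ 0.6586 -0.0412  0.0449]
disc [ 0.6588 -0.0415  0.022 ]
nut [ 0.6303 -0.2779  0.028 ] [ 0.6308 -0.2916  0.0168]
t 2.10 pos [ 0.6589 -0.0479  0.3317] yaxis 68.0 q6 -1.30 w 0.0567 F [ 0.9132 -5.8317  0.6713] g 0
shift cm [0.1302 0.593  8.1709] rows 2.340992519858638 spin None
```

Request:
jog_arm([
  [0.2,[0.25,0.6,2],0],
  [0.2,[0,0,3],0],
  [0.2,[0,0,3],0],
  [0.2,[0,0,2],0],
  [0.2,[0,0,1],0],
  [0.2,[0,0,0],0],
])

```text
clock: 2.6
position: [0.6547, -0.0354, 0.2202]
ee_rot: [0.19, 0.982, -0.0, -0.002]
contact_force: [-0.3, 0.1, -0.6]
width: 0.0514
grasp_force: 0.0
```

Run:
```python
from h import *
go(.6588,-.0413,.199)
```

```text
t 2.60 pos [ 0.6547 -0.0354  0.2202] yaxis 68.1 q6 -1.29 w 0.0514 F [-0.2756  0.1058 -0.6067] g 0
shift cm [-0.6117 -0.3948  2.1177] rows 0.6398226381907727 spin None
```

Request:
jog_arm([
  [0.2,[-0.5,-0.4,0.5],0],
  [0.2,[0,0,0],0],
  [0.2,[0,0,0],0],
  [0.2,[0,0,0],0],
])

```text
clock: 2.93
position: [0.6593, -0.0412, 0.2189]
ee_rot: [0.19, 0.982, 0.0, 0.001]
contact_force: [-0.5, 0.6, -0.7]
width: 0.0512
grasp_force: 0.0
```

Run:
```python
from h import *
go(.6588,-.0413,.199)
```

```text
t 2.93 pos [ 0.6593 -0.0412  0.2189] yaxis 68.1 q6 -1.30 w 0.0512 F [-0.4783  0.6201 -0.7135] g 0
shift cm [ 0.0466 -0.0242  1.9887] rows 0.568405543971989 spin None
```

Request:
jog_arm([
  [0.2,[0.05,0,1],0],
  [0.2,[0,0,0.9],0],
  [0.2,[0,0,0],0],
  [0.2,[0,0,0],0],
  [-1,[0,0,0],0],
  [-1,[0,0,0],0],
  [-1,[0,0,0],0],
  [-1,[0,0,0],0],
])

```text
clock: 3.6
position: [0.6585, -0.0409, 0.1991]
ee_rot: [0.19, 0.982, 0.0, 0.0]
contact_force: [-2.0, 0.6, 4.0]
width: 0.0234
grasp_force: 58.8
```

Request:
jog_arm([
  [-1,[0,0,0],0],
  [-1,[0,0,0],0],
  [-1,[0,0,0],0],
  [-1,[0,0,0],0],
])

```text
clock: 3.93
position: [0.6585, -0.0408, 0.1991]
ee_rot: [0.19, 0.982, 0.0, 0.0]
contact_force: [-0.6, 0.4, 6.1]
width: 0.0239
grasp_force: 59.0
```

Run:
```python
from h import *
go(.6588,-.0413,.199)
d=save('side','s1')
d=save('wrist','w2');f=cv2.convertScaleAbs(d['frame'],alpha=1.5,beta=10); cv2.imwrite('pics/w2.png',f)
```

```text
t 3.93 pos [ 0.6585 -0.0408  0.1991] yaxis 68.1 q6 -1.30 w 0.0239 F [-0.6275  0.3658  6.0999] g 59
shift cm [-0.0466 -0.0302  0.0101] rows 0.01613178256173115 spin None
```

View pics/w2.png

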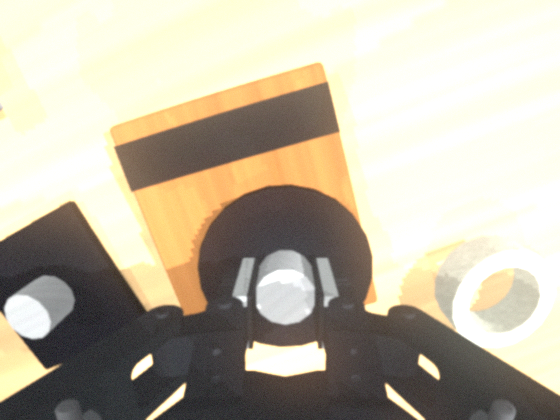

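The fingers hold the hub at (286,285), and the disc and board are undisturbed. I'll lift straight up and carry it to the large pocket.

Request:
jog_arm([
  [-1,[0,0,-0.5],0],
  [-1,[0,0,-1],0],
  [-1,[0,0,-2],0],
  [-1,[0,0,-2],0],
  [-1,[0,0,-1.5],0],
  [-1,[0,0,0],0],
])

```text
clock: 4.53
position: [0.6595, -0.041, 0.2726]
ee_rot: [0.19, 0.982, 0.0, 0.003]
contact_force: [1.1, -0.1, -1.2]
width: 0.0236
grasp_force: 59.0
```

Request:
jog_arm([
  [-1,[2.4,2.1,0],0],
  [-1,[2.4,2.1,0],0],
  [-1,[2.4,2.1,0],0],
  [-1,[2.4,2.1,0],0],
  [-1,[2.4,2.1,0],0],
  [-1,[2.4,2.1,0],0],
  [-1,[2.4,2.1,0],0],
  [-1,[2.4,2.1,0],0],
])

```text
clock: 5.2
position: [0.5419, 0.1878, 0.2684]
ee_rot: [0.19, 0.982, -0.0, -0.0]
contact_force: [-0.5, 0.3, -2.1]
width: 0.024
grasp_force: 59.1
```

Request:
jog_arm([
  [-1,[0,0,0],0],
  [-1,[0,0,0],0],
  [-1,[0,0,0],0],
  [-1,[0,0,0],0],
])

```text
clock: 5.53
position: [0.5434, 0.1861, 0.2686]
ee_rot: [0.19, 0.982, -0.0, 0.0]
contact_force: [0.0, -0.8, -1.7]
width: 0.0237
grasp_force: 59.2
```

Run:
```python
from h import *
go(.542,.190,.195)
d=save('top','top1')
f=cv2.convertScaleAbs(d['frame'],alpha=1.5,beta=10)[110:290,60:360]
cv2.imwrite('pics/top1c.png',cv2.resize(f,None,fx=2.66,fy=2.66,interpolation=cv2.INTER_CUBIC))
```

```text
t 5.53 pos [0.5434 0.1861 0.2686] yaxis 68.0 q6 -0.91 w 0.0237 F [ 0.0224 -0.7895 -1.7261] g 59
shift cm [0.2736 0.3149 7.3581] rows 2.105702022064035 spin None
```

View pics/top1c.png

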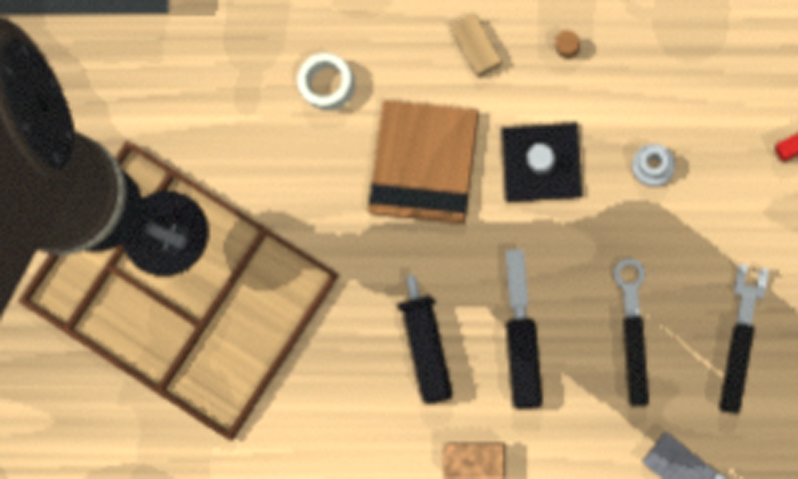

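The plate is held level at (165,235) and the board hasn't moved. Lowering it into the pocket now.

Request:
jog_arm([
  [-1,[0.27,0.31,1.5],0],
  [-1,[0,0,2],0],
  [-1,[0,0,2],0],
  [-1,[0,0,1.2],0],
  [-1,[0,0,0.5],0],
  [-1,[0,0,0],0],
  [-1,[0,0,0.3],0],
  [-1,[0,0,0],0],
])

```text
clock: 6.25
position: [0.542, 0.1905, 0.1941]
ee_rot: [0.19, 0.982, 0.0, 0.0]
contact_force: [-0.0, -0.2, -2.4]
width: 0.0239
grasp_force: 59.2
```

Run:
```python
from h import *
go(.542,.190,.189)
```

```text
t 6.25 pos [0.542  0.1905 0.1941] yaxis 68.1 q6 -0.90 w 0.0239 F [-0.0264 -0.2405 -2.4327] g 59
shift cm [-0.0149 -0.0453  0.5124] rows 0.14702655354531466 spin None
```

Request:
jog_arm([
  [-1,[0,0,0.3],0],
  [-1,[0,0,0.2],0],
  [-1,[0,0,0],0],
  [-1,[0,0,0],0],
])

```text
clock: 6.58
position: [0.542, 0.1907, 0.1891]
ee_rot: [0.19, 0.982, 0.0, 0.001]
contact_force: [0.5, 0.2, 1.6]
width: 0.0238
grasp_force: 59.6
```

Request:
jog_arm([
  [0.1,[0,0,0],0],
  [0.1,[0,0,0],0],
  [0.1,[0,0,0],0],
  [0.1,[0,0,0],0],
  [0.1,[0,0,0],0],
  [0.1,[0,0,-1],0],
  [0.1,[0,0,-3],0],
  [0.1,[0,0,-3],0],
])

```text
clock: 7.25
position: [0.541, 0.1904, 0.2591]
ee_rot: [0.19, 0.982, -0.001, -0.001]
contact_force: [0.8, 0.7, -0.4]
width: 0.0468
grasp_force: 0.0
```

Run:
```python
from h import *
go(.6285,-.281,.270)
d=save('wrist','w3');f=cv2.convertScaleAbs(d['frame'],alpha=1.3,beta=10); cv2.imwrite('pics/w3.png',f)
```

```text
t 7.25 pos [0.541  0.1904 0.2591] yaxis 68.1 q6 -0.90 w 0.0468 F [ 0.812   0.7405 -0.3825] g 0
shift cm [-25.7165 -40.4628  -1.0786] rows 13.701599100125561 spin None
```

View pics/w3.png

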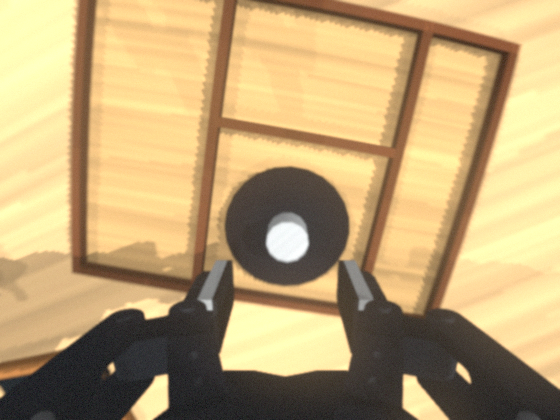

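The plate sits flat inside the large pocket, disc centre at (287,225). Next is the nut.

Request:
jog_arm([
  [0.4,[-1.6,-2.5,-0.1],0],
  [0.4,[-1.6,-2.5,-0.1],0],
  [0.4,[-1.6,-2.5,-0.1],0],
  [0.4,[-1.6,-2.5,-0.1],0],
  [0.4,[-1.6,-2.5,-0.1],0],
  [0.4,[-1.6,-2.5,-0.1],0],
  [0.4,[-1.6,-2.5,-0.1],0],
  [0.4,[-1.6,-2.5,-0.1],0],
])

```text
clock: 7.97
position: [0.5857, -0.0443, 0.2675]
ee_rot: [0.19, 0.982, 0.0, 0.0]
contact_force: [0.5, 0.1, -0.1]
width: 0.0599
grasp_force: 0.0
```

Request:
jog_arm([
  [0.4,[-1.6,-2.5,0],0],
  [0.4,[-1.6,-2.5,0],0],
  [0.4,[-1.6,-2.5,0],0],
  [0.4,[-1.6,-2.5,0],0],
  [0.4,[-1.6,-2.5,0],0],
  [0.4,[-1.6,-2.5,0],0],
  [0.4,[-1.6,-2.5,0],0],
  [0.4,[-1.6,-2.5,0],0],
])

```text
clock: 8.63
position: [0.6297, -0.2777, 0.2676]
ee_rot: [0.19, 0.982, -0.0, 0.0]
contact_force: [1.0, 0.4, 0.6]
width: 0.0599
grasp_force: 0.0
```

Request:
jog_arm([
  [0.4,[0,0,0],0],
  [0.4,[0,0,0],0],
  [0.4,[0,0,0],0],
  [0.4,[0,0,0],0],
  [0.4,[0,0,0],0],
])

```text
clock: 9.05
position: [0.6297, -0.275, 0.2669]
ee_rot: [0.19, 0.982, 0.0, -0.0]
contact_force: [0.4, 0.0, -0.6]
width: 0.0598
grasp_force: 0.0
```

Run:
```python
from h import *
go(.6285,-.281,.270)
d=save('wrist','w4');f=cv2.convertScaleAbs(d['frame'],alpha=1.2,beta=0); cv2.imwrite('pics/w4.png',f)
```

```text
t 9.05 pos [ 0.6297 -0.275   0.2669] yaxis 68.1 q6 -1.65 w 0.0598 F [ 0.4066  0.0152 -0.5652] g 0
shift cm [-0.1147 -0.6017 -0.3063] rows 0.1956857050742805 spin None
```

View pics/w4.png

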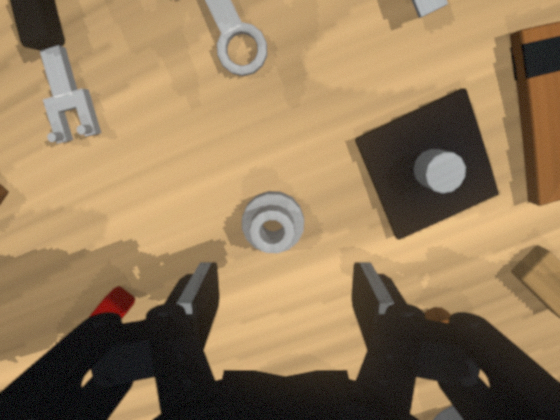

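The nut's collar top is at (273,229), and its flange is centred near (272,222). The pad is well clear to the right.

Run:
```python
from h import *
d=ld('w4')
a=px(d,273,229,.028); b=px(d,272.5,221.5,.012); print(a,b)
go((a[0]+b[0])/2,(a[1]+b[1])/2,.188)
print('fork',px(d,53,136,.017),px(d,84,129,.017),'grip front',px(d,44,46,.012))
```

```text
[ 0.6269 -0.2818  0.028 ] [ 0.6266 -0.2826  0.012 ]
t 9.10 pos [ 0.6297 -0.2751  0.267 ] yaxis 68.1 q6 -1.65 w 0.0595 F [-0.0309  0.1398 -0.314 ] g 0
shift cm [ 0.0124 -0.7714  7.895 ] rows 2.266451915791689 spin None
fork [ 0.5175 -0.3934  0.017 ] [ 0.5223 -0.3711  0.017 ] grip front [ 0.4639 -0.3739  0.012 ]
```

Request:
jog_arm([
  [0.3,[0,-0.77,2],0],
  [0.3,[0,0,2.5],0],
  [0.3,[0,0,2],0],
  [0.3,[0,0,1.4],0],
  [0.3,[0,0,0],0],
  [0.3,[0,0,0],0],
  [0.3,[0,0,0],0],
  [0.3,[0,0,0],0],
])

```text
clock: 9.77
position: [0.6274, -0.2834, 0.1891]
ee_rot: [0.19, 0.982, -0.0, 0.001]
contact_force: [0.4, 0.1, 0.8]
width: 0.0556
grasp_force: 0.0
```

Request:
jog_arm([
  [-1,[0,0,0],0],
  [-1,[0,0,0],0],
  [-1,[0,0,0],0],
  [-1,[0,0,0],0],
  [-1,[0,0,0],0],
  [-1,[0,0,0],0],
  [-1,[0,0,0],0],
  [-1,[0,0,0],0],
])

```text
clock: 10.43
position: [0.6272, -0.2834, 0.189]
ee_rot: [0.19, 0.982, -0.0, 0.001]
contact_force: [-2.3, 1.8, 11.0]
width: 0.0273
grasp_force: 58.5
```

Run:
```python
from h import *
go(.46,.24,.268)
```

```text
t 10.43 pos [ 0.6272 -0.2834  0.189 ] yaxis 68.1 q6 -1.66 w 0.0273 F [-2.3086  1.8119 11.0226] g 58
shift cm [35.0414 42.309  -7.9585] rows 15.859816138776623 spin None
```

Request:
jog_arm([
  [-1,[0,0,-0.5],0],
  [-1,[0,0,-1.5],0],
  [-1,[0,0,-3],0],
  [-1,[0,0,-2],0],
  [-1,[0,0,-1],0],
  [-1,[0,0,0],0],
  [-1,[0,0,0],0],
])

```text
clock: 11.02
position: [0.6268, -0.2832, 0.2681]
ee_rot: [0.19, 0.982, -0.0, 0.0]
contact_force: [-0.1, 0.0, -1.7]
width: 0.0273
grasp_force: 59.3
```

Request:
jog_arm([
  [-1,[2.2,2.65,0],0],
  [-1,[2.2,2.65,0],0],
  [-1,[2.2,2.65,0],0],
  [-1,[2.2,2.65,0],0],
  [-1,[2.2,2.65,0],0],
  [-1,[2.2,2.65,0],0],
  [-1,[2.2,2.65,0],0],
  [-1,[2.2,2.65,0],0],
])

```text
clock: 11.68
position: [0.5414, -0.0195, 0.2664]
ee_rot: [0.19, 0.982, -0.0, -0.001]
contact_force: [-0.0, -0.7, -1.5]
width: 0.0267
grasp_force: 59.3
```

Request:
jog_arm([
  [-1,[2.2,2.65,0],0],
  [-1,[2.2,2.65,0],0],
  [-1,[2.2,2.65,0],0],
  [-1,[2.2,2.65,0],0],
  [-1,[2.2,2.65,0],0],
  [-1,[2.2,2.65,0],0],
  [-1,[2.2,2.65,0],0],
  [-1,[2.2,2.65,0],0],
])

```text
clock: 12.35
position: [0.4573, 0.2428, 0.2665]
ee_rot: [0.19, 0.982, -0.001, -0.001]
contact_force: [1.9, 0.0, -1.1]
width: 0.0271
grasp_force: 59.3
```

Request:
jog_arm([
  [-1,[0,0,0],0],
  [-1,[0,0,0],0],
  [-1,[0,0,0],0],
  [-1,[0,0,0],0],
  [-1,[0,0,0],0],
])

```text
clock: 12.77
position: [0.4589, 0.2406, 0.2673]
ee_rot: [0.191, 0.982, -0.0, -0.0]
contact_force: [-0.5, 0.6, -1.4]
width: 0.027
grasp_force: 59.4
```

Run:
```python
from h import *
go(.46,.24,.193)
d=save('wrist','w5');f=cv2.convertScaleAbs(d['frame'],alpha=1.3,beta=10); cv2.imwrite('pics/w5.png',f)
```

```text
t 12.77 pos [0.4589 0.2406 0.2673] yaxis 68.0 q6 -0.76 w 0.0270 F [-0.5389  0.5988 -1.45  ] g 59
shift cm [-0.1271 -0.0061  7.4319] rows 2.1237111130949233 spin None
```

View pics/w5.png

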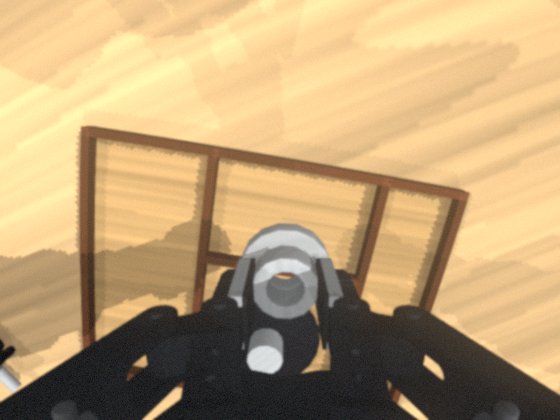

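The nut is held upright at (287,260). The caddy's outer corners are at (83,128) and (467,191), which gives me a check on its pose.

Run:
```python
from h import *
d=ld('w5')
print(px(d,83,128,.014),px(d,467,191,.014),'pocket inner corners',px(d,219,160,.014),px(d,378,186,.014))
c=np.array([.5018,.197]);a=np.radians(148.63);R=np.array([[np.cos(a),-np.sin(a)],[np.sin(a),np.cos(a)]])
for p in ((99,132),(99,-132),(93,40),(93,-70)): print(R@(np.array(p)/1e3)+c)
```

```text
[0.3496 0.1423 0.014 ] [0.4848 0.3641 0.014 ] pocket inner corners [0.4035 0.2169 0.014 ] [0.4587 0.3077 0.014 ]
[0.3486 0.1358]
[0.486  0.3612]
[0.4016 0.2113]
[0.4588 0.3052]
```

Request:
jog_arm([
  [-1,[-0.1,0.25,1.5],0],
  [-1,[0,0,2.5],0],
  [-1,[0,0,2],0],
  [-1,[0,0,0.9],0],
  [-1,[0,0,0],0],
  [-1,[0,0,0.3],0],
  [-1,[0,0,0.2],0],
  [-1,[0,0,0],0],
])

```text
clock: 13.48
position: [0.4609, 0.2435, 0.1943]
ee_rot: [0.19, 0.982, 0.0, 0.0]
contact_force: [0.5, -0.1, -0.7]
width: 0.0269
grasp_force: 59.4
```

Request:
jog_arm([
  [-1,[0,0,0],0],
  [-1,[0,0,0],0],
])

```text
clock: 13.65
position: [0.4608, 0.2436, 0.1944]
ee_rot: [0.19, 0.982, 0.0, 0.0]
contact_force: [0.0, -0.8, -1.6]
width: 0.0275
grasp_force: 59.4
```

Request:
jog_arm([
  [-1,[0,0,0.15],0],
  [-1,[0,0,0],0],
  [-1,[0,0,0],0],
  [0.1,[0,0,0],0],
  [0.1,[0,0,0],0],
  [0.1,[0,0,0],0],
  [0.1,[0,0,0],0],
  [0.1,[0,0,0],0],
])

```text
clock: 14.32
position: [0.4606, 0.2435, 0.1922]
ee_rot: [0.19, 0.982, -0.0, -0.0]
contact_force: [-0.1, -0.8, -0.4]
width: 0.0471
grasp_force: 0.0
```

Request:
jog_arm([
  [0.1,[0,0,-1],0],
  [0.1,[0,0,-3],0],
  [0.1,[0,0,-3],0],
  [0.1,[0,0,-0.5],0],
  [0.1,[0,0,0],0],
  [0.1,[0,0,0],0],
])

```text
clock: 14.82
position: [0.4605, 0.2435, 0.2676]
ee_rot: [0.19, 0.982, 0.0, 0.0]
contact_force: [-1.2, 0.4, 0.1]
width: 0.0466
grasp_force: 0.0
```

Run:
```python
from h import *
go(.4508,-.0538,.28,102.2)
```

```text
t 14.82 pos [0.4605 0.2435 0.2676] yaxis 68.1 q6 -0.76 w 0.0466 F [-1.2442  0.4194  0.0663] g 0
shift cm [-10.2004 -27.9407  -1.2497] rows 8.505898773738926 spin -34.13116112220327
```

Request:
jog_arm([
  [0.4,[-1.28,-3.5,-0.1],0],
  [0.4,[-1.28,-3.5,-0.1],0],
  [0.4,[-1.28,-3.5,-0.1],0],
  [0.4,[-1.28,-3.5,-0.1],0],
  [0.4,[-1.28,-3.5,-0.1],0],
  [0.4,[-1.28,-3.5,-0.1],0],
  [0.4,[-1.28,-3.5,-0.1],0],
  [0.4,[-1.28,-3.5,-0.1],0],
])

```text
clock: 15.48
position: [0.45, -0.0561, 0.2742]
ee_rot: [0.19, 0.982, -0.0, -0.001]
contact_force: [1.4, 0.1, -0.7]
width: 0.0597
grasp_force: 0.0
```

Request:
jog_arm([
  [0.4,[0,0,0],-6.8],
  [0.4,[0,0,0],-6.8],
  [0.4,[0,0,0],-6.8],
  [0.4,[0,0,0],-6.8],
  [0.4,[0,0,0],-6.8],
  [0.4,[0,0,0],0],
  [0.4,[0,0,0],0],
  [0.4,[0,0,0],0],
])

```text
clock: 16.15
position: [0.4507, -0.0544, 0.2747]
ee_rot: [-0.103, 0.995, 0.0, -0.001]
contact_force: [0.0, -0.6, -0.2]
width: 0.0596
grasp_force: 0.0
```

Run:
```python
from h import *
go(.4508,-.0538,.185,102.2)
d=save('wrist','w6');f=cv2.convertScaleAbs(d['frame'],alpha=1.3,beta=10); cv2.imwrite('pics/w6.png',f)
```

```text
t 16.15 pos [ 0.4507 -0.0544  0.2747] yaxis 101.8 q6 -1.96 w 0.0596 F [ 0.0041 -0.6464 -0.2256] g 0
shift cm [-0.0288  0.0574  8.9672] rows 2.562121385222841 spin -0.3775571212440383
```

View pics/w6.png

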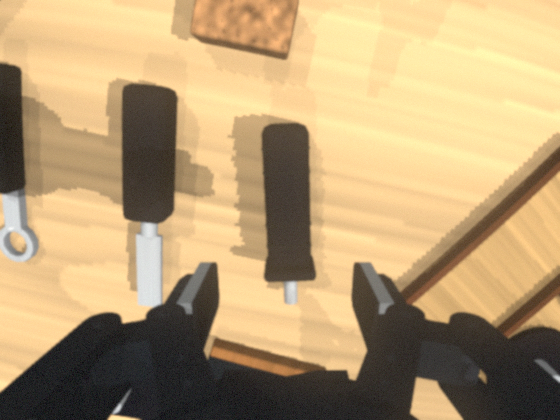

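The handle lies nearly vertical in this view, with its tail at (286,126), guard at (290,273) and stud tip at (291,302). The chisel at left is clear.

Run:
```python
from h import *
d=ld('w6')
T=px(d,286,126,.028);G=px(d,290,276,.034);S=px(d,291,302,.016); M=px(d,288,195,.03)
h=S-T; a=np.arctan2(h[1],h[0]); print(T,G,S,M,np.degrees(a),np.hypot(*h[:2]))
o=(T+S)/2; print(o); go(o[0],o[1],.185,np.degrees(a)+90)
```

```text
[ 0.3878 -0.0671  0.028 ] [ 0.4833 -0.0442  0.034 ] [ 0.513  -0.0368  0.016 ] [ 0.4296 -0.0569  0.03  ] 13.588670719896392 0.12883299229550305
[ 0.4504 -0.0519  0.022 ]
t 16.20 pos [ 0.4508 -0.0544  0.2748] yaxis 101.9 q6 -1.96 w 0.0599 F [0.0217 1.0155 0.1315] g 0
shift cm [-0.0169  0.2507  8.9802] rows 2.566788271096561 spin -1.7233867801143674
```

Request:
jog_arm([
  [0.3,[0,0.2,2],-1.5],
  [0.3,[0,0,3],0],
  [0.3,[0,0,2.5],0],
  [0.3,[0,0,1.6],0],
  [0.3,[0,0,0],0],
  [0.3,[0,0,0],0],
  [0.3,[0,0,0],0],
  [0.3,[0,0,0],0],
])

```text
clock: 16.87
position: [0.451, -0.0526, 0.1853]
ee_rot: [-0.118, 0.993, -0.0, 0.001]
contact_force: [-0.7, 0.1, -0.6]
width: 0.0554
grasp_force: 0.0
```

Request:
jog_arm([
  [-1,[0,0,0],0],
  [-1,[0,0,0],0],
  [-1,[0,0,0],0],
  [-1,[0,0,0],0],
  [-1,[0,0,0],0],
  [-1,[0,0,0],0],
  [-1,[0,0,0],0],
  [-1,[0,0,0],0],
])

```text
clock: 17.53
position: [0.4508, -0.0526, 0.1852]
ee_rot: [-0.118, 0.993, -0.0, 0.001]
contact_force: [-1.7, 0.4, 17.2]
width: 0.0286
grasp_force: 58.2
```

Request:
jog_arm([
  [-1,[0,0,-0.5],0],
  [-1,[0,0,-1.5],0],
  [-1,[0,0,-3],0],
  [-1,[0,0,-3],0],
  [-1,[0,0,-1],0],
  [-1,[0,0,0],0],
  [-1,[0,0,0],0],
])

```text
clock: 18.12
position: [0.4506, -0.0525, 0.2748]
ee_rot: [-0.118, 0.993, -0.0, 0.001]
contact_force: [0.8, 0.2, -2.1]
width: 0.0283
grasp_force: 60.5
```

Run:
```python
from h import *
go(.4575,.1261,.265,58.6)
```

```text
t 18.12 pos [ 0.4506 -0.0525  0.2748] yaxis 103.6 q6 -1.99 w 0.0283 F [ 0.8468  0.1702 -2.0756] g 61
shift cm [-4.8546 17.2059  0.9765] rows 5.1155143188984935 spin 44.963174289040985
```

Request:
jog_arm([
  [-1,[-0.81,2.87,0],0],
  [-1,[-0.81,2.87,0],0],
  [-1,[-0.81,2.87,0],0],
  [-1,[-0.81,2.87,0],0],
  [-1,[-0.81,2.87,0],0],
  [-1,[-0.81,2.87,0],0],
  [-1,[0,0,0],0],
])

```text
clock: 18.7
position: [0.4572, 0.1299, 0.273]
ee_rot: [-0.119, 0.993, 0.0, -0.0]
contact_force: [0.2, -0.5, -3.0]
width: 0.0289
grasp_force: 60.5
```

Request:
jog_arm([
  [-1,[0,0,0],6.4],
  [-1,[0,0,0],6.4],
  [-1,[0,0,0],6.4],
  [-1,[0,0,0],6.4],
  [-1,[0,0,0],6.4],
  [-1,[0,0,0],6.4],
  [-1,[0,0,0],6.4],
  [-1,[0,0,0],0],
])

```text
clock: 19.37
position: [0.4569, 0.126, 0.273]
ee_rot: [0.272, 0.962, -0.001, -0.001]
contact_force: [0.0, -0.0, -2.2]
width: 0.0286
grasp_force: 60.5
```

Request:
jog_arm([
  [-1,[0,0,0],0],
  [-1,[0,0,0],0],
  [-1,[0,0,0],0],
])

```text
clock: 19.62
position: [0.4573, 0.1262, 0.2738]
ee_rot: [0.268, 0.963, -0.0, -0.0]
contact_force: [0.2, 0.1, -1.9]
width: 0.0287
grasp_force: 60.5
```

Run:
```python
from h import *
go(.4575,.1261,.190,58.6)
d=save('wrist','w7');f=cv2.convertScaleAbs(d['frame'],alpha=1.5,beta=20); cv2.imwrite('pics/w7.png',f)
```

```text
t 19.62 pos [0.4573 0.1262 0.2738] yaxis 58.9 q6 -0.82 w 0.0287 F [ 0.2213  0.1201 -1.9115] g 61
shift cm [-0.0274  0.009   8.3839] rows 2.3954067154581518 spin 0.32779785566258113
```

View pics/w7.png

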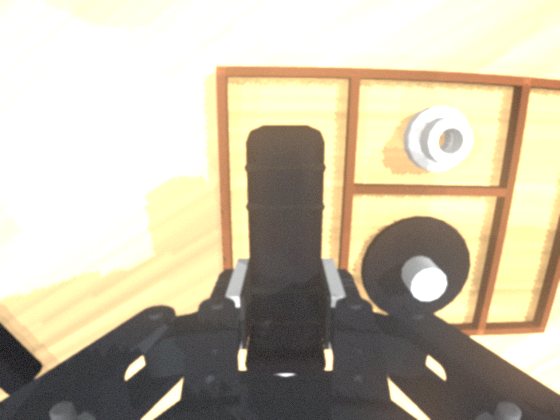

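The handle is aligned over the wide slot, whose walls are at columns 225 and 350. The nut (438,138) and plate (415,265) are both in their pockets.

Request:
jog_arm([
  [-1,[0,0,1.5],0],
  [-1,[0,0,2.5],0],
  [-1,[0,0,2.5],0],
  [-1,[0,0,1.2],0],
  [-1,[0,0,0.4],0],
  [-1,[0,0,0],0],
  [-1,[0,0,0.3],0],
  [-1,[0,0,0],0],
])

```text
clock: 20.33
position: [0.4577, 0.1263, 0.1907]
ee_rot: [0.269, 0.963, 0.0, 0.0]
contact_force: [1.0, 0.4, -1.3]
width: 0.0286
grasp_force: 60.4
```

Request:
jog_arm([
  [-1,[0,0,0],0],
  [-1,[0,0,0],0],
])

```text
clock: 20.5
position: [0.4577, 0.1263, 0.1909]
ee_rot: [0.269, 0.963, 0.0, 0.001]
contact_force: [-0.5, 0.5, -2.4]
width: 0.0287
grasp_force: 60.4
```

Request:
jog_arm([
  [-1,[0,0,0.15],0],
  [-1,[0,0,0],0],
  [-1,[0,0,0],0],
  [0.1,[0,0,0],0],
  [0.1,[0,0,0],0],
  [0.1,[0,0,0],0],
  [0.1,[0,0,0],0],
  [0.1,[0,0,0],0],
])

```text
clock: 21.17
position: [0.4574, 0.1263, 0.1887]
ee_rot: [0.269, 0.963, -0.0, -0.0]
contact_force: [0.6, 0.7, 0.2]
width: 0.0472
grasp_force: 0.0
```

Request:
jog_arm([
  [0.1,[0,0,-1],0],
  [0.1,[0,0,-3],0],
  [0.1,[0,0,-3],0],
  [0.1,[0,0,-1],0],
  [0.1,[0,0,0],0],
  [0.1,[0,0,0],0],
])

```text
clock: 21.67
position: [0.4575, 0.1263, 0.2694]
ee_rot: [0.269, 0.963, 0.0, 0.001]
contact_force: [0.1, -0.2, -1.5]
width: 0.0467
grasp_force: 0.0
```

Run:
```python
from h import *
# spanner: balance x=-12 from mid (.4512,-.3704), yaw -10
a=np.radians(-10.5); go(.4512-.012*np.cos(a),-.371-.012*np.sin(a),.275,79.5)
```

```text
t 21.67 pos [0.4575 0.1263 0.2694] yaxis 58.8 q6 -0.82 w 0.0467 F [ 0.1461 -0.1569 -1.5382] g 0
shift cm [-24.1235 -43.2738  -0.5819] rows 14.156280583857967 spin -20.731398821358965
```

Request:
jog_arm([
  [0.3,[-1.51,-2.7,-0.1],0],
  [0.3,[-1.51,-2.7,-0.1],0],
  [0.3,[-1.51,-2.7,-0.1],0],
  [0.3,[-1.51,-2.7,-0.1],0],
  [0.3,[-1.51,-2.7,-0.1],0],
  [0.3,[-1.51,-2.7,-0.1],0],
  [0.3,[-1.51,-2.7,-0.1],0],
  [0.3,[-1.51,-2.7,-0.1],0],
])

```text
clock: 22.33
position: [0.4479, -0.1224, 0.2756]
ee_rot: [0.269, 0.963, 0.0, -0.001]
contact_force: [1.7, 0.1, 0.4]
width: 0.0556
grasp_force: 0.0
```

Request:
jog_arm([
  [0.3,[-1.51,-2.7,0],0],
  [0.3,[-1.51,-2.7,0],0],
  [0.3,[-1.51,-2.7,0],0],
  [0.3,[-1.51,-2.7,0],0],
  [0.3,[-1.51,-2.7,0],0],
  [0.3,[-1.51,-2.7,0],0],
  [0.3,[-1.51,-2.7,0],0],
  [0.3,[-1.51,-2.7,0],0],
])

```text
clock: 23.0
position: [0.4392, -0.3697, 0.2751]
ee_rot: [0.269, 0.963, 0.001, -0.001]
contact_force: [0.3, 1.1, 0.1]
width: 0.0553
grasp_force: 0.0
```

Request:
jog_arm([
  [0.3,[0,0,0],-7],
  [0.3,[0,0,0],-7],
  [0.3,[0,0,0],-6.7],
  [0.3,[0,0,0],0],
  [0.3,[0,0,0],0],
  [0.3,[0,0,0],0],
  [0.3,[0,0,0],0],
])

```text
clock: 23.58
position: [0.44, -0.3682, 0.2763]
ee_rot: [0.093, 0.996, 0.0, -0.0]
contact_force: [-0.6, -0.3, -0.5]
width: 0.0553
grasp_force: 0.0
```

Run:
```python
from h import *
go(.4394,-.3688,.185,79.5)
d=save('wrist','w8');f=cv2.convertScaleAbs(d['frame'],alpha=1.3,beta=10); cv2.imwrite('pics/w8.png',f)
```

```text
t 23.58 pos [ 0.44   -0.3682  0.2763] yaxis 79.3 q6 -2.13 w 0.0553 F [-0.5607 -0.3396 -0.4925] g 0
shift cm [ 0.0399 -0.074   9.1289] rows 2.608369834543069 spin -0.19385298958000874
```

View pics/w8.png

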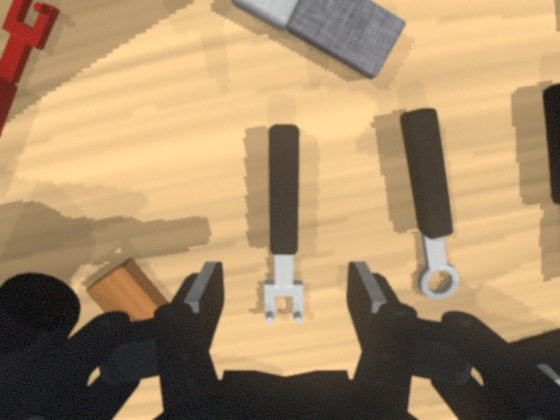

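The spanner's grip runs from (284,126) to (283,253), with pins at (269,318) and (298,318). The ring wrench is off to the right and the red look-alikes are well away.

Run:
```python
from h import *
d=ld('w8')
T=px(d,284.5,126,.022);G=px(d,283,252,.024);S=px(d,283.5,318,.017)
h=S-T; a=np.arctan2(h[1],h[0]); print(T,G,S,np.degrees(a),np.hypot(*h[:2]),np.hypot(*(G-T)[:2]))
u=h/np.hypot(*h[:2]); o=T+u*(.075-.012); print(o); go(o[0],o[1],.185,np.degrees(a)+90)
```

```text
[ 0.3772 -0.3564  0.022 ] [ 0.4608 -0.3732  0.024 ] [ 0.5175 -0.3837  0.017 ] -11.002472785531213 0.14298427275948974 0.08526345012663375
[ 0.439  -0.3684  0.0198]
t 23.63 pos [ 0.44   -0.3682  0.2764] yaxis 79.3 q6 -2.13 w 0.0554 F [ 0.4148 -0.1307  0.0679] g 0
shift cm [ 0.0903 -0.0389  9.1441] rows 2.612756953753068 spin 0.3493480652832375
```

Request:
jog_arm([
  [0.1,[0.1,0,2],0.3],
  [0.1,[0,0,3],0],
  [0.1,[0,0,2.5],0],
  [0.1,[0,0,1.5],0],
  [0.1,[0,0,0.1],0],
  [0.1,[0,0,0],0],
  [0.1,[0,0,0],0],
  [0.1,[0,0,0],0],
])

```text
clock: 24.3
position: [0.4394, -0.3686, 0.187]
ee_rot: [0.095, 0.996, -0.001, 0.001]
contact_force: [0.7, 0.1, 0.3]
width: 0.0469
grasp_force: 0.0
```

Request:
jog_arm([
  [-1,[0,0,0],0],
  [-1,[0,0,0],0],
  [-1,[0,0,0],0],
  [-1,[0,0,0],0],
  [-1,[0,0,0],0],
  [-1,[0,0,0],0],
  [-1,[0,0,0],0],
  [-1,[0,0,0],0],
])

```text
clock: 24.97
position: [0.4392, -0.3684, 0.1868]
ee_rot: [0.094, 0.996, -0.0, 0.001]
contact_force: [-1.1, 2.3, 13.1]
width: 0.0184
grasp_force: 59.0
```

Request:
jog_arm([
  [-1,[0,0,-0.5],0],
  [-1,[0,0,-1.5],0],
  [-1,[0,0,-3],0],
  [-1,[0,0,-3],0],
  [-1,[0,0,-1],0],
  [-1,[0,0,0],0],
  [-1,[0,0,0],0],
])

```text
clock: 25.55
position: [0.4389, -0.3682, 0.2758]
ee_rot: [0.094, 0.996, -0.0, 0.0]
contact_force: [0.2, 0.1, -2.6]
width: 0.0183
grasp_force: 59.6
```

Run:
```python
from h import *
# slot centre, grasp at x=-12 of the spanner (direction -31.4)
a=np.radians(-31.4); go(.5548-.012*np.cos(a),.2858-.012*np.sin(a),.276,58.6)
```

```text
t 25.55 pos [ 0.4389 -0.3682  0.2758] yaxis 79.2 q6 -2.13 w 0.0183 F [ 0.1597  0.0683 -2.5649] g 60
shift cm [ 2.0348 66.8297 -0.0577] rows 19.103058130820795 spin 20.565633511738014
```

Request:
jog_arm([
  [-1,[0.1,3.34,0],0],
  [-1,[0.1,3.34,0],0],
  [-1,[0.1,3.34,0],0],
  [-1,[0.1,3.34,0],0],
  [-1,[0.1,3.34,0],0],
  [-1,[0.1,3.34,0],0],
  [-1,[0.1,3.34,0],0],
  [-1,[0.1,3.34,0],0],
])

```text
clock: 26.22
position: [0.4806, -0.1026, 0.274]
ee_rot: [0.095, 0.996, 0.0, -0.001]
contact_force: [1.5, -0.5, -2.0]
width: 0.0181
grasp_force: 59.6
```

Request:
jog_arm([
  [-1,[0.1,3.34,0],0],
  [-1,[0.1,3.34,0],0],
  [-1,[0.1,3.34,0],0],
  [-1,[0.1,3.34,0],0],
  [-1,[0.1,3.34,0],0],
  [-1,[0.1,3.34,0],0],
  [-1,[0.1,3.34,0],0],
  [-1,[0.1,3.34,0],0],
])

```text
clock: 26.88
position: [0.523, 0.1613, 0.2738]
ee_rot: [0.094, 0.996, -0.0, -0.001]
contact_force: [0.6, -0.8, -2.5]
width: 0.0183
grasp_force: 59.6
```

Request:
jog_arm([
  [-1,[0.1,3.34,0],0],
  [-1,[0.1,3.34,0],0],
  [-1,[0.1,3.34,0],0],
  [-1,[0.1,3.34,0],0],
  [-1,[0,0,0],6.9],
  [-1,[0,0,0],6.9],
  [-1,[0,0,0],6.8],
  [-1,[0,0,0],0],
])

```text
clock: 27.55
position: [0.5442, 0.2916, 0.2734]
ee_rot: [0.274, 0.962, -0.001, -0.001]
contact_force: [0.1, 1.1, -2.3]
width: 0.0182
grasp_force: 59.7
```

Request:
jog_arm([
  [-1,[0,0,0],0],
  [-1,[0,0,0],0],
  [-1,[0,0,0],0],
])

```text
clock: 27.8
position: [0.5448, 0.2914, 0.2751]
ee_rot: [0.27, 0.963, -0.0, -0.0]
contact_force: [-0.2, 0.1, -1.8]
width: 0.0182
grasp_force: 59.7
```

Run:
```python
from h import *
a=np.radians(-31.4); go(.5548-.012*np.cos(a),.2858-.012*np.sin(a),.191,58.6)
d=save('wrist','w9');f=cv2.convertScaleAbs(d['frame'],alpha=1.5,beta=20); cv2.imwrite('pics/w9.png',f)
```

```text
t 27.80 pos [0.5448 0.2914 0.2751] yaxis 58.7 q6 -0.58 w 0.0182 F [-0.159   0.14   -1.7792] g 60
shift cm [0.0512 0.051  8.4107] rows 2.403132906263501 spin 0.12700383011622307
```

View pics/w9.png

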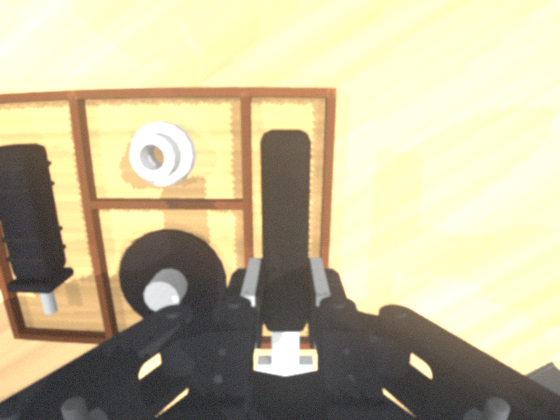

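The spanner is centred and parallel over the narrow slot, whose walls are at columns 251 and 325. The handle, nut and plate are all sitting in their compartments. Lowering.

Request:
jog_arm([
  [-1,[0,0,1.5],0],
  [-1,[0,0,2.5],0],
  [-1,[0,0,2.5],0],
  [-1,[0,0,1],0],
  [-1,[0,0,0.4],0],
  [-1,[0,0,0],0],
  [-1,[0,0,0.3],0],
  [-1,[0,0,0],0],
])

```text
clock: 28.52
position: [0.5453, 0.2918, 0.1945]
ee_rot: [0.271, 0.963, 0.0, 0.001]
contact_force: [-0.8, 0.5, -2.1]
width: 0.0185
grasp_force: 59.7
```

Request:
jog_arm([
  [-1,[0,0,0],0],
  [-1,[0,0,0],0],
])

```text
clock: 28.68
position: [0.5452, 0.2918, 0.1946]
ee_rot: [0.271, 0.963, 0.0, 0.0]
contact_force: [0.1, -0.3, -1.5]
width: 0.0182
grasp_force: 59.7
```

Request:
jog_arm([
  [-1,[0,0,0.2],0],
  [-1,[0,0,0.15],0],
  [-1,[0,0,0],0],
  [-1,[0,0,0],0],
])

```text
clock: 29.02
position: [0.5451, 0.2918, 0.1908]
ee_rot: [0.271, 0.963, 0.0, 0.0]
contact_force: [-1.8, 0.1, 8.2]
width: 0.0182
grasp_force: 61.0
```

Request:
jog_arm([
  [-0.1,[0,0,0],0],
  [-0.1,[0,0,0],0],
  [-0.1,[0,0,0],0],
  [-0.1,[0,0,0],0],
  [-0.1,[0,0,-1],0],
  [-0.1,[0,0,-3],0],
  [-0.1,[0,0,-3],0],
  [-0.1,[0,0,-3],0],
])

```text
clock: 29.68
position: [0.5446, 0.2915, 0.2917]
ee_rot: [0.271, 0.963, -0.0, -0.0]
contact_force: [0.3, 1.5, 0.0]
width: 0.0383
grasp_force: 0.0
```

Request:
jog_arm([
  [0,[-2,-1,-2],0],
  [0,[-3,-2,-2],0],
  [0,[-3,-2,0],0],
  [0,[-3,-2,0],0],
  [0,[-3,-2,0],0],
  [0,[-3,-2,0],0],
  [0,[0,0,0],0],
  [0,[0,0,0],0],
])

```text
clock: 30.35
position: [0.6332, 0.1072, 0.3308]
ee_rot: [0.272, 0.962, 0.0, 0.0]
contact_force: [0.1, 0.4, -0.5]
width: 0.0429
grasp_force: 0.0
```

Run:
```python
from h import *
go(.5,.2,.3)
d=save('wrist','w10');g=save('top','t10')
f=cv2.convertScaleAbs(g['frame'],alpha=1.6,beta=15)[110:290,60:360]
f=cv2.resize(f,(500,300),interpolation=cv2.INTER_CUBIC)
w=cv2.resize(cv2.convertScaleAbs(d['frame'],alpha=1.3,beta=10),(400,300))
s=save('side','s10')['frame']; s=cv2.resize(cv2.convertScaleAbs(s,alpha=1.5),(400,300))
o=np.zeros((600,800,3),np.uint8); o[:300,:500]=f; o[300:,:400]=w; o[300:,400:]=s; cv2.imwrite('pics/all.png',o)
```

```text
t 30.35 pos [0.6332 0.1072 0.3308] yaxis 58.4 q6 -0.90 w 0.0429 F [ 0.0971  0.4006 -0.4827] g 0
shift cm [16.2054  0.9247  3.0741] rows 4.720076441420549 spin None
```

View pics/all.png

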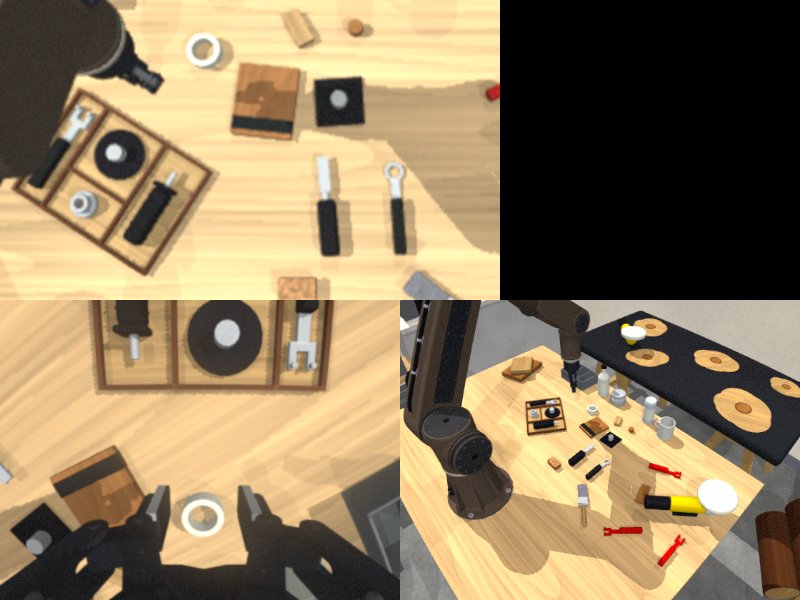

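In the top panel all four parts lie in their own compartments: spanner (62,145), plate (118,152), nut (84,204) and handle (150,208). The board (265,100), pad, chisel and wrench haven't moved, and the arm is clear.

```bash
python3 -c "
from cell import *
print(finish_job())"
```

```text
the job is handed in; nothing more can be done
None
```

The job is handed in at about 30 s: plate, nut, handle and spanner each lie in their own caddy compartment, and the board, pad, ring wrench and chisel looked unmoved in the last camera views.

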